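# Refit the filter tube in the push-fit socket

## Robot

A 7-joint arm with a two-finger parallel gripper is mounted at the origin on the work surface. World frame = base frame: x ahead of the robot, y to its left, z up, the work surface at z = 0. Lengths are in m, angles in degrees, forces in N, time in s.
With the tool pointing down it reaches from about 0.425 to 0.875 m from the base axis. Payload 4.7 kg.
Tool frame: the origin (TCP) lies on the front face of the gripper's body, between the roots of the fingers; the fingertips stand 70 mm ahead of it and the grasp point (between the pads) lies 51 mm ahead of it (tip_extent is the distance from the TCP to the fingertips, in m); z points along the fingers, y is the direction in which the jaws open and shut (so a half turn about z gives the same grasp; the last joint's range is limited). The gripper opens to 87 mm and grips with 3 to 60 N. Pads are 19 mm wide; open, the fingers measure 117 mm over their backs; the gripper's body (75 mm by 190 mm) begins 51 mm behind the grasp point.
Start: joints at [69.334, 18.392, -4.016, 83.108, 1.295, 78.541, -3.26], TCP at [0.238, -0.605, 0.292] pointing down, gripper open.
Joint ranges: [-163.93, 163.93], [-17.29, 119.83], [-79.2, 71.16], [3.27, 140.29], [-89.18, 269.18], [5.43, 117.66], [-154.24, 154.24]. Speed limits (degrees/s): [147.25, 147.25, 180, 180, 180, 180, 180].

## Interface

Orientations are given as [roll, pitch, yaw] about the fixed x, y, z axes, in that order (R = Rz(yaw) Ry(pitch) Rx(roll)).
In Python, from cell import * gives the robot as it stands.
- The arm moves only by the tool carry_out, never from a script. Its argument "increments" is text: rows parted by semicolons, each of 7 numbers parted by spaces: the opening, from 0 (shut) to 1 (fully open), then the shift along the tool's x, y, z in m, then the turn, a rotation vector about the tool's x, y, z in degrees. A call has 1 to 20 rows; each row shifts and turns the pose as measured when the row begins, along the tool's axes as they then stand; what a row does not reach is not made up. A row lasts 1/8 s, in which the tool goes at most 62.5 mm and 10.7 degrees, less where a joint would pass 70% of its speed; a pose out of reach is approached as far as the arm can. A call is refused whole if a number of a shift passes 0.0625 or a number of a turn 10.7, either way. A call with a gripper value outside its range is refused whole. The fingers move at their own pace and stop on an object; "force" is the grip in N (left out, the last holds). Time passes only in rows, so rows that do not move let the fingers close. It gives the time, the measured TCP pose, the force and the opening at its end, in the units of the state.
- get_obs(): the state, without advancing time (a new reading comes with each control period).
- read_camera(name): name is "scene" or "top" or "wrist"; returns a dict with "img" (420x560x3 uint8, blue, green, red), "fx", "fy", "cx", "cy" (pixels), "world_from_camera" (4x4, takes a point from camera to world coordinates). Camera axes: x right, y down, z forward; pixel columns grow to the right and rows downward; lengths in m; the calibration is good to about 2 mm. A picture is of the moment at which its call begins. There is no depth.
- sign_off(): hands the job in, once; it reports no verdict.
Trained networks look in a picture, given as the dict that the camera call returned (one of the last four; its "shot" number tells which), for a name from the list of things; names that differ only in an ending like _2 or _b are one class to them, and where a whole thing is asked for, a point or a joint stands for the part that bears it (a point fixed in the world has none). Each returns a list of dicts, best first, with "confidence" (0 to 1); they miss things now and then, are a little off and sometimes report something else, mostly with a low value. They report only what shows in the picture. A call takes as long as a camera call. They do not tell look-alikes from the thing itself.
- masks_of(target, picture): "pixels" (420x560 bool, what is visible of it) and "bbox" ([left, top, right, bottom] in pixels, round what is visible of it).
The state is a dict: "time_s": time; "qpos": joint angles; "joint_velocities": joint speeds; "effort": joint torques, N m; "tool_pos": TCP position; "tool_rot": TCP orientation; "force": force on the tool from outside, world axes, zero at the start; "wrist_torque": the same for the moment, N m; "grip_width": finger opening in m.
Only numpy, scipy, OpenCV 4.12 (cv2) and the standard library are available. Lean on these libraries where they do the work, as an engineer would, in place of code of your own. Each camera call takes 0.05 s, during which the arm holds its last target.

## Task

Take the long filter tube out of the rack and push it, nose first, into the filter unit's push-fit socket, past the stiff seal until it is fully home on the bottom; push steadily and do not force the cushioned socket down hard onto its stops. Then slide the steel fork all the way across over the tube's collar so that it locks the tube in, let go, and leave the plug, the bottles and the other things where they are.

Things in the scene. Friction and masses are not known exactly. Their poses are not given: they have to be found in the camera images.
- tube_mid (a point): Filter tube: rigid white plastic, 16 mm in diameter, 120 mm long, about 60 g, upright in either of the rack's two holes. A collar 30 mm wide and 6 mm thick sits 44 to 50 mm above its lower end and rests on the rack's top; grip the plain 70 mm above it. About 1 mm of play in the rack. This point: on its axis, half-way along, 60 mm above the lower end; z along the axis, up.
- tube_foot (a point): Centre of the flat tip of the tube's lower end, 60 mm below tube_mid. The lowest 9 mm is a tapered nose, 12.8 mm wide at the tip.
- rack: White plastic rack block, 56 mm (its x) by 124 mm (its y) by 55 mm high, fixed to the table; origin at the centre of its underside. Two upright 18 mm holes at y = -30 mm and +30 mm: one holds the filter tube, the other a plug.
- plug: Blanking plug, not to be moved: white plastic, 16 mm stem sunk in the rack's other hole, and a round head 30 mm in diameter and 14 mm high that rests on the rack's top, nothing above it. Origin at the lower end of its stem.
- unit: Filter unit: white foot 110 mm (its x) by 170 mm (its y, from -115 to +55 mm) by 40 mm high, fixed to the table. Origin on the table, under the socket's axis. It carries the upright round socket, 50 mm in outer diameter, and the fork on the socket's -y side.
- mouth (a point): Centre of the socket's mouth, level with its rim, 95 mm above the table; axes as the unit's. Upright bore, 18 mm wide, with a 45 degree lead-in about 6 mm deep, about 28 mm wide at the rim. Its flat bottom lies 40 mm below the mouth: with the tube home the collar's underside is 4 mm above the mouth.
- seal (a point): Point on the bore's axis 20 mm below the mouth, where the stiff seal begins. At 12 mm three light sprung pads (1 to 3 N) centre the tube. Below this point, at 20 to 26 mm, stands a rubber seal cup that fills the bore: the nose pushes it down ahead of it against a steady drag of about 11 N (it stays where it is left) until the nose lands on the fixed bottom. Home is felt as the push rising to about 20 N.
- cushion (a point): Point on the socket's axis at its underside, 46 mm above the table. The socket with its fork stands on a sprung cushion: it sinks about 1 mm for every 3 N of downward push, taking the tube along, and comes back when let go; hard stops 13 mm down. It should never be pushed down by as much as 10 mm (about 30 N).
- fork (a joint): Travel of the locking fork, m: 0 fully open, 0.028 fully closed (end stop). It slides along the unit's +y with about 2 N of drag and stays where it is left.
- fork_knob (a point): Middle of the fork's upright black knob, a post 12 mm in diameter, 112 to 150 mm above the table (this point 131 mm), pushed sideways along the unit's +y. It lies 78 mm to the -y side of the socket's axis at joint 0, 50 mm at 0.028. The fork is a 40 mm wide, 5 mm thick steel plate; its prongs, 20 mm apart, pass 2.5 mm above the collar of a tube that is home, and are blocked by one that is not.
- pigment: Small amber bottle, 30 mm in diameter, 65 mm high, beyond the unit; bystander, origin under its centre.
- serum: White bottle, 36 mm in diameter, 85 mm high, beside the rack on its +y side; bystander, origin under its centre.
- cup: Steel cup, 70 mm across, 50 mm high; bystander, origin under its centre.
- ink_ring: White plastic ring, 28 mm across, 12 mm high; bystander, origin under its centre.
- pen: Aluminium hand tool, a 10 mm rod 130 mm long lying on the table along its x; bystander, origin under its middle.
- jar: Glass jar with a white lid, 60 mm in diameter, 60 mm high; bystander, origin under its centre.
There are look-alikes about, which are no part of the job. Leave any pink or purple look-alike of the part that bears tube_mid alone.

How it is judged (in metres and radians):
On the way, in this order (a step that is already met when the one before it is completed fails the run):
1. the filter tube is fully home in the socket (nose within 1.8 mm of the bottom) with the fork still open (z of tube_foot in the frame of mouth below -0.0382 m and horizontal distance between tube_foot and mouth below 0.003 m and angle between the z axis of tube_mid and the z axis of unit, either way round below 0.1 rad and value of joint fork below 0.012 m), for 0.2 s.
2. the fork is slid across over the collar (value of joint fork above 0.025 m), for 0.2 s.
At the end, for the whole second after the job is handed in: The filter tube stands upright in the socket, nose within 1.8 mm of the bottom (more than 38.2 mm below the mouth), within 3 mm of the socket's axis and 6 degrees of upright; the fork is closed to more than 25 mm of its 28 mm; the socket has come back up (mouth higher than 92 mm) (z of tube_foot in the frame of mouth below -0.0382 m and horizontal distance between tube_foot and mouth below 0.003 m and angle between the z axis of tube_mid and the z axis of unit, either way round below 0.1 rad and value of joint fork above 0.025 m and height (world z) of mouth above 0.092 m); the robot touches nothing.
It fails at once if the cushioned socket is pushed down by 10 mm or more (about 30 N) (z of mouth in the frame of unit below 0.085 m).
It fails at once if the plug is moved by more than 20 mm (distance of plug from where it was at the start of the episode above 0.02 m).
It fails at once if a bystander (pigment bottle, serum bottle, cup, ring, pen or jar) is moved by more than 30 mm (distance of any of pigment, serum, cup, ink_ring, pen, jar from where it was at the start of the episode above 0.03 m).
It also fails if it takes over 54 s, if anything falls off the work surface, if the arm or the gripper's body presses on something with over 40 N, if the wrist force passes 120 N, or if a joint passes its speed limit or range.

## Working session

There is one attempt and no reset: what is moved stays moved. The work goes in short steps, Python scripts to look and compute and a tool call to move; the robot and the scene stay as the last step left them, time stands still between calls to the robot, and variables do not carry over. Pictures are saved under pics/ and viewed, and the job is handed in when it is done.

Besides the shell and the picture viewer there is one more tool, called after "Emit:" by a JSON object that holds its "api" and its "payload", one argument or row to a line. carry_out: Moves the arm, as the interface text tells. Its arguments: {"type":"object","properties":{"increments":{"type":"string"},"force":{"type":"number"}},"required":["increments"]}

```bash
ls; mkdir -p pics; cat > h.py <<'E'
from cell import *
import numpy as np, cv2
def save(p,n,crop=None,s=1):
    im=p["img"]
    if crop: im=im[crop[1]:crop[3],crop[0]:crop[2]]
    if s!=1: im=cv2.resize(im,None,fx=s,fy=s,interpolation=cv2.INTER_CUBIC)
    cv2.imwrite("pics/"+n,im)
def onplane(p,u,v,z):
    T=np.array(p["world_from_camera"]);d=T[:3,:3]@np.array([(u-p["cx"])/p["fx"],(v-p["cy"])/p["fy"],1]);o=T[:3,3]
    return o+d*(z-o[2])/d[2]
def proj(p,X):
    T=np.linalg.inv(np.array(p["world_from_camera"]));c=T[:3,:3]@np.array(X)+T[:3,3]
    return np.array([p["fx"]*c[0]/c[2]+p["cx"],p["fy"]*c[1]/c[2]+p["cy"]])
def tri(obs):
    A=[];b=[]
    for p,u,v in obs:
        T=np.array(p["world_from_camera"]);d=T[:3,:3]@np.array([(u-p["cx"])/p["fx"],(v-p["cy"])/p["fy"],1]);d/=np.linalg.norm(d)
        M=np.eye(3)-np.outer(d,d);A.append(M);b.append(M@T[:3,3])
    A=np.vstack(A);b=np.hstack(b);x,*_=np.linalg.lstsq(A,b,rcond=None);return x,np.linalg.norm(A@x-b)
E
python3 - <<'E'
from h import *
a=read_camera("scene");b=read_camera("top")
save(a,"s0.png");save(b,"t0.png")
for n,p in (("s",a),("t",b)):
    print(n,p["fx"],p["cx"],p["cy"],np.round(p["world_from_camera"],3).tolist())
    for t in ["tube_mid","rack","plug","unit","fork_knob","serum"]:
        for m in masks_of(t,p): print(n,t,m["bbox"],round(m["confidence"],2))
o=get_obs();print(o)
E
```

```text
pics
s 516.4367580227412 286.00742358174426 210.84999637632896 [[0.87, 0.361, -0.336, 0.919], [0.493, -0.631, 0.598, -0.675], [0.004, -0.686, -0.727, 0.916], [0.0, 0.0, 0.0, 1.0]]
s tube_mid [296.0, 140.2, 305.8, 168.3] 0.77
s tube_mid [266.2, 133.6, 279.8, 171.9] 0.72
s tube_mid [322.4, 162.9, 332.3, 199.9] 0.61
s rack [284.2, 143.8, 330.8, 195.4] 0.61
s unit [197.4, 226.8, 290.3, 308.0] 0.87
s fork_knob [214.9, 230.0, 251.6, 261.6] 0.6
s fork_knob [295.3, 137.9, 306.6, 172.2] 0.29
s serum [324.5, 124.5, 336.2, 156.4] 0.83
t 468.71499416558305 276.58638857288247 196.7566951706384 [[0.017, -0.994, 0.108, 0.456], [-1.0, -0.015, 0.012, -0.036], [-0.011, -0.108, -0.994, 1.168], [0.0, 0.0, 0.0, 1.0]]
t tube_mid [178.9, 269.7, 192.7, 278.0] 0.67
t tube_mid [182.1, 229.1, 197.5, 237.9] 0.44
t tube_mid [416.9, 160.8, 448.4, 189.3] 0.23
t rack [153.7, 218.8, 209.2, 250.9] 0.69
t rack [280.4, 196.2, 361.0, 258.2] 0.27
t plug [159.4, 223.6, 173.9, 235.9] 0.46
t unit [281.9, 197.5, 359.4, 258.2] 0.82
t fork_knob [312.3, 215.3, 347.0, 240.0] 0.71
t serum [124.5, 224.4, 145.0, 236.0] 0.66
{'time_s': 0.7, 'qpos': array([69.33552173, 18.38929622, -4.01689011, 83.10726866,  1.29275943,
       78.53871892, -3.26194859]), 'joint_velocities': array([-0.06514434,  0.06867572, -0.01788454, -0.02328703, -0.02381223,
        0.08676032, -0.01946078]), 'effort': array([ 2.37054710e-04, -4.90956974e+01, -4.02753269e-01, -3.12709951e+01,
       -6.37499755e-02,  3.31799069e-02, -1.00908679e-05]), 'tool_pos': array([ 0.23793804, -0.604912  ,  0.29231891]), 'tool_rot': array([1.79990277e+02, 1.86375609e-04, 2.14716243e+01]), 'force': array([-0.03769083, -0.7906614 , -0.06968743]), 'wrist_torque': array([-0.03509167,  0.00099499,  0.00974968]), 'grip_width': 0.08694668168546713}
```

View pictures.

```bash
python3 - <<'E'
import cv2
s=cv2.imread("pics/s0.png");t=cv2.imread("pics/t0.png")
cv2.imwrite("pics/s0c.png",cv2.resize(s[110:320,180:380],None,fx=2.8,fy=2.8,interpolation=2))
cv2.imwrite("pics/t0c.png",cv2.resize(t[140:300,110:380],None,fx=2.9,fy=2.9,interpolation=2))
E
```

```text
(no output)
```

View pics/s0.png

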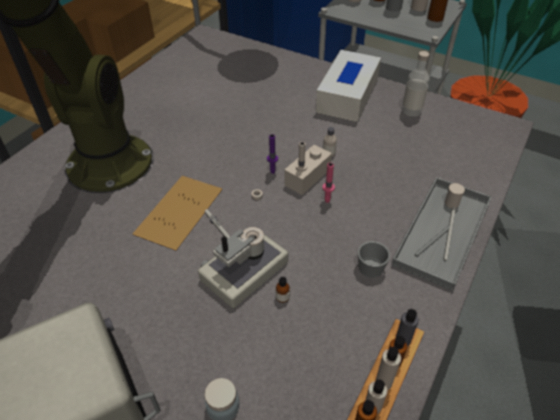

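```bash
ls pics
```

```text
s0.png
s0c.png
t0.png
t0c.png
```

View pics/t0.png

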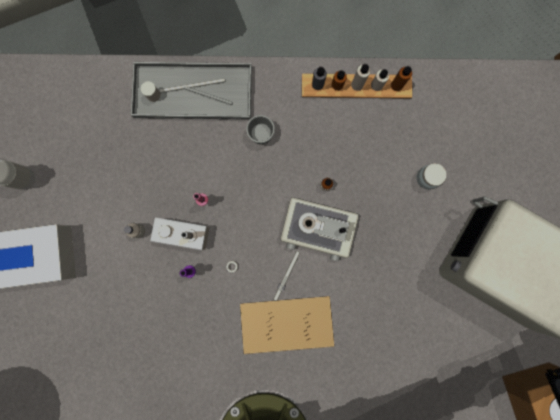

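View pics/s0c.png

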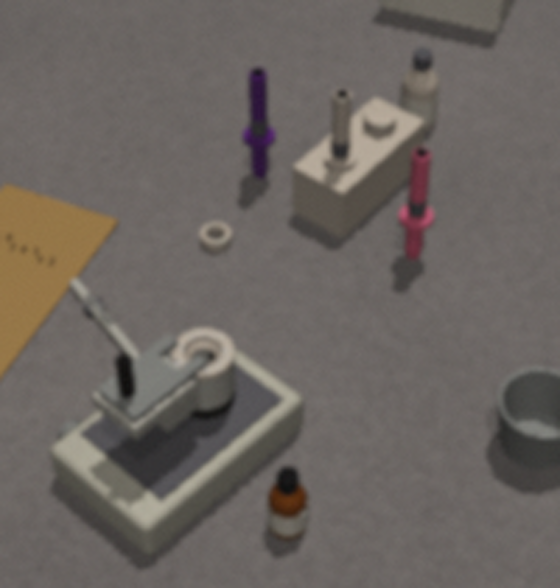

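View pics/t0c.png

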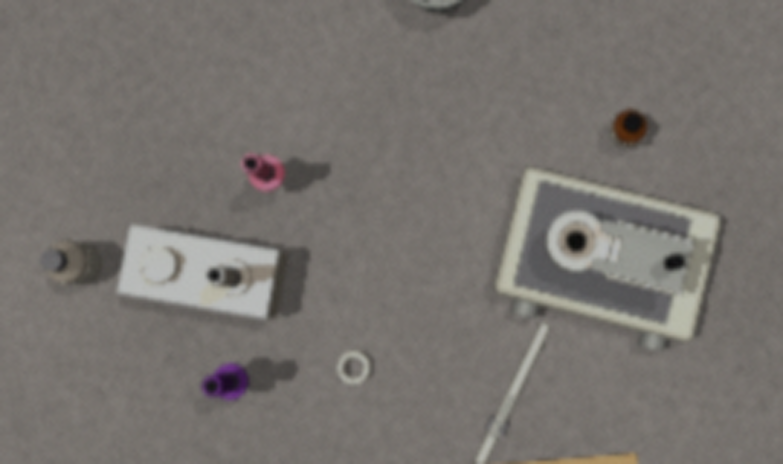

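```bash
python3 - <<'E'
from h import *
a=read_camera("scene");b=read_camera("top");w=read_camera("wrist");save(w,"w0.png")
T=lambda u,v:(u/2.9+110,v/2.9+140); S=lambda u,v:(u/2.8+180,v/2.8+110)
for n,c,z in [("tubetop",(215,274),.131),("collar",(237,277),.061),("r1",(130,226),.055),("r2",(280,248),.055),("r3",(268,318),.055),("r4",(118,292),.055),("plug",(158,264),.069),("mouth",(575,241),.095),("knob",(673,261),.15),("u1",(531,170),.04),("u2",(720,215),.04),("u3",(691,339),.04),("u4",(499,290),.04),("serum",(53,262),.085)]:
    print(n,np.round(onplane(b,*T(*c),z),4))
for n,c,z in [("tubetop",(343,95),.131),("mouth",(205,351),.095),("knobtop",(124,358),.15)]:
    print("s",n,np.round(onplane(a,*S(*c),z),4))
print(w["fx"],np.round(w["world_from_camera"],3).tolist())
E
```

```text
tubetop [0.4816 0.1797 0.131 ]
collar [0.4812 0.1763 0.061 ]
r1 [0.5216 0.267  0.055 ]
r2 [0.5056 0.143  0.055 ]
r3 [0.4484 0.1509 0.055 ]
r4 [0.4675 0.2744 0.055 ]
plug [0.4904 0.2391 0.069 ]
mouth [ 0.513  -0.0962  0.095 ]
knob [ 0.4963 -0.1663  0.15  ]
u1 [ 0.5745 -0.062   0.04  ]
u2 [ 0.5394 -0.2192  0.04  ]
u3 [ 0.437  -0.1952  0.04  ]
u4 [ 0.4745 -0.0369  0.04  ]
serum [0.4901 0.3192 0.085 ]
s tubetop [0.4825 0.1807 0.131 ]
s mouth [ 0.5152 -0.095   0.095 ]
s knobtop [ 0.4969 -0.1672  0.15  ]
304.3485562321745 [[0.366, -0.889, -0.273, 0.313], [-0.93, -0.35, -0.108, -0.575], [0.001, 0.294, -0.956, 0.386], [0.0, 0.0, 0.0, 1.0]]
```

View pics/w0.png

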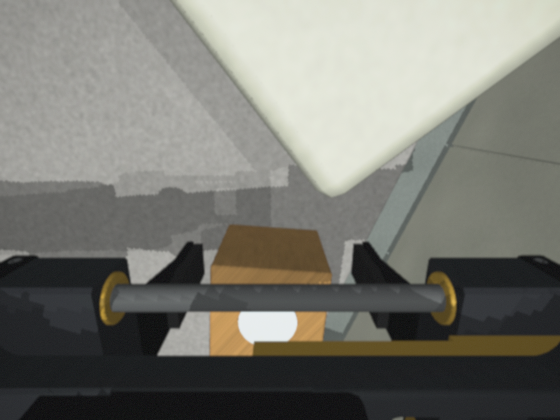

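```bash
python3 - <<'E'
from h import *
a=read_camera("scene");b=read_camera("top");w=read_camera("wrist")
print(proj(b,[.238,-.605,.29]),proj(b,[.238,-.605,.0]),proj(a,[.238,-.605,.29]))
# candidates for machine near corner
for tp in [(468,280),(505,205)]:
  print(tri([(b,*tp),(w,335,193)]))
print(tri([(a,95,306),(b,505,205)]))
print(tri([(a,95,306),(b,468,280)]))
E
```

```text
[596.52225551 375.08822383] [516.17754135 342.61996754] [-112.78724123  309.86475671]
(array([ 0.29193788, -0.66863969, -0.23763369]), np.float64(0.15335728030478457))
(array([ 0.43738065, -0.39371955,  0.65595965]), np.float64(0.17947154561765805))
(array([ 0.52547857, -0.45436864,  0.32024513]), np.float64(0.029093395534584194))
(array([ 0.40103572, -0.41939977,  0.17570349]), np.float64(0.01003517825489023))
```

Emit:
{"api": "carry_out", "payload": {
  "increments": "1 0 0 -0.05 0 0 0;1 0 0 -0.05 0 0 0;1 0 0 -0.05 0 0 0;1 0 0 0 0 0 0"
}}

```text
time_s: 1.5
tool_pos: [0.2378, -0.6045, 0.4456]
tool_rot: [-179.9, 0.0, 21.5]
force: [-0.6, -0.1, -0.6]
grip_width: 0.087
```

Emit:
{"api": "carry_out", "payload": {
  "increments": "1 0.025 -0.015 0 0 0 0;1 0.047 -0.029 0 0 0 0;1 0.047 -0.029 0 0 0 0;1 0.047 -0.029 0 0 0 0;1 0.047 -0.029 0 0 0 0;1 0.047 -0.029 0 0 0 0;1 0.047 -0.029 0 0 0 0;1 0.047 -0.029 0 0 0 0;1 0.02 -0.015 0 0 0 0;0.6 0 0 0 0 0 -9.25;0.6 0 0 0 0 0 -9.25;0.6 0 0 0 0 0 -9.25;0.6 0 0 0 0 0 -9.25;0.6 0 0 0 0 0 -9.25;0.6 0 0 0 0 0 -9.25;0.6 0 0 0 0 0 0"
}}

```text
time_s: 3.5
tool_pos: [0.5059, -0.2367, 0.4271]
tool_rot: [-178.7, -0.6, 78.8]
force: [-0.5, -0.1, 0.1]
grip_width: 0.0521
```

```bash
python3 - <<'E'
from h import *
w=read_camera("wrist");save(w,"w1.png")
print(np.round(w["world_from_camera"],3).tolist())
print(proj(w,[.513,-.096,.095]),proj(w,[.4963,-.1663,.15]))
E
```

```text
[[0.981, -0.18, -0.077, 0.524], [-0.194, -0.942, -0.275, -0.159], [-0.023, 0.284, -0.958, 0.521], [0.0, 0.0, 0.0, 1.0]]
[267.48527134  69.37049588] [263.20673625 128.72808144]
```

View pics/w1.png

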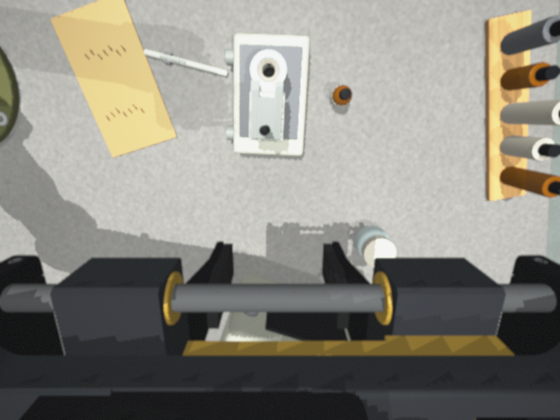

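```bash
cat >> h.py <<'E'
from scipy.spatial.transform import Rotation as Ro
def go(target,yaw):
    o=get_obs();R=Ro.from_euler("xyz",o["tool_rot"],degrees=True);Rt=Ro.from_euler("xyz",[180,0,yaw],degrees=True)
    d=R.inv().apply(np.array(target)-o["tool_pos"]);r=(R.inv()*Rt).as_rotvec(degrees=True)
    print("t",o["time_s"],"pos",np.round(o["tool_pos"],4),np.round(o["tool_rot"],2),"F",np.round(o["force"],2),"| shift",np.round(d,4),"turn",np.round(r,2))
E
python3 -c "
from h import *
go([.513,-.10,.28],77)"
```

```text
t 3.55 pos [ 0.5059 -0.2367  0.427 ] [-178.7    -0.58   78.72] F [ 0.12 -0.47 -0.84] | shift [ 0.1339 -0.0164  0.1488] turn [-1.3  -0.56  1.72]
```

Emit:
{"api": "carry_out", "payload": {
  "increments": "0.6 0 0 0 -1.3 -0.56 1.72;0.6 0.033 -0.004 0.037 0 0 0;0.6 0.033 -0.004 0.037 0 0 0;0.6 0.033 -0.004 0.037 0 0 0;0.6 0.033 -0.004 0.037 0 0 0;0.6 0 0 0 0 0 0;0.6 0 0 0 0 0 0"
}}

```text
time_s: 4.42
tool_pos: [0.5217, -0.1026, 0.2751]
tool_rot: [179.4, 0.2, 75.7]
force: [-0.4, -0.6, 1.0]
grip_width: 0.0523
```

```bash
python3 - <<'E'
from h import *
w=read_camera("wrist");save(w,"w2.png")
import pickle;pickle.dump(w,open("w2.pkl","wb"))
go([.513,-.10,.28],77)
print(proj(w,[.513,-.096,.095]),proj(w,[.4963,-.1663,.15]))
E
```

```text
t 4.475 pos [ 0.5216 -0.1024  0.2751] [179.47   0.19  75.71] F [-1.03  1.11 -0.2 ] | shift [ 0.0002 -0.0089 -0.005 ] turn [ 0.53  0.19 -1.29]
[264.62363784 199.25725711] [265.05394252 300.96929251]
```

View pics/w2.png

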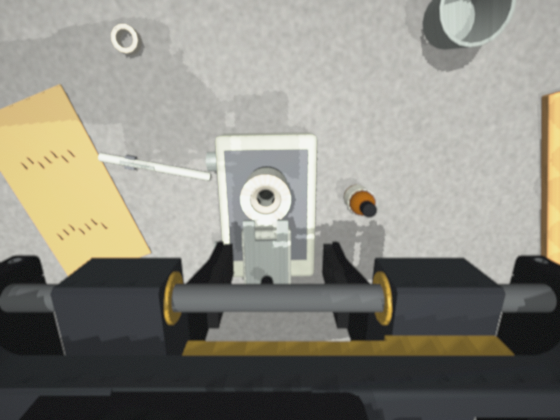

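```bash
python3 - <<'E'
from h import *
import pickle;w=pickle.load(open("w2.pkl","rb"))
save(w,"w2c.png",(205,125,330,300),3.4)
g=cv2.cvtColor(w["img"],6)
sub=g[165:232,232:300]
_,th=cv2.threshold(sub,185,255,0)
cs,_=cv2.findContours(th,cv2.RETR_CCOMP,cv2.CHAIN_APPROX_NONE)
for c in cs:
    if len(c)>25:
        e=cv2.fitEllipse(c);print(len(c),np.array(e[0])+[232,165],e[1])
E
```

```text
210 [265.57948685 202.42644882] (50.84580612182617, 59.101131439208984)
57 [265.01371002 196.52002716] (19.334081649780273, 20.361658096313477)
```

View pics/w2c.png

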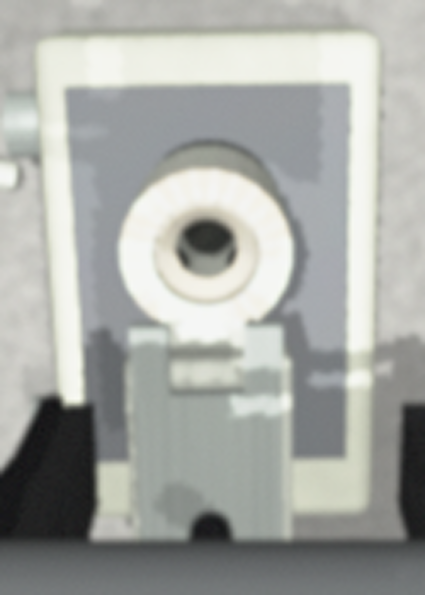

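```bash
python3 - <<'E'
from h import *
import pickle;w=pickle.load(open("w2.pkl","rb"))
C=lambda u,v:(u/3.4+205,v/3.4+125)
print("mouth",onplane(w,*C(207,251),.095))
L=[onplane(w,*C(*c),.04) for c in [(38,50),(62,400),(378,50),(368,500),(50,33),(368,33)]]
print(np.round(L,4))
for i,j in((1,0),(3,2)):
  d=L[i+0*j]*0+L[j]-L[i];print(np.degrees(np.arctan2(d[1],d[0]))-90)
d=L[5]-L[4];print(np.degrees(np.arctan2(d[1],d[0])))
# fork slot edges z=.11
for c in [((128,345),(135,530)),((291,345),(291,530))]:
  d=onplane(w,*C(*c[0]),.112)-onplane(w,*C(*c[1]),.112);print(np.degrees(np.arctan2(d[1],d[0]))-90)
E
```

```text
mouth [ 0.51424432 -0.09588675  0.095     ]
[[ 0.4748 -0.0348  0.04  ]
 [ 0.4468 -0.1494  0.04  ]
 [ 0.5771 -0.0609  0.04  ]
 [ 0.5406 -0.2137  0.04  ]
 [ 0.4799 -0.0308  0.04  ]
 [ 0.5751 -0.0551  0.04  ]]
-13.706014586466651
-13.411416466089591
-14.31582336258137
-14.2036437059174
-13.54608980028486
```

```bash
python3 -c "
from h import *
go([.482,.165,.31],76.3)"
```

```text
t 4.475 pos [ 0.5216 -0.1024  0.2751] [179.47   0.19  75.71] F [-1.03  1.11 -0.2 ] | shift [ 0.2492 -0.1041 -0.0367] turn [ 0.53  0.19 -0.59]
```

Emit:
{"api": "carry_out", "payload": {
  "increments": "0.6 0 0 -0.02 0.53 0.19 -0.59;0.6 0.041 -0.017 -0.003 0 0 0;0.6 0.041 -0.017 -0.003 0 0 0;0.6 0.041 -0.017 -0.003 0 0 0;0.6 0.041 -0.017 -0.003 0 0 0;0.6 0.041 -0.017 -0.003 0 0 0;0.6 0.041 -0.017 -0.003 0 0 0;0.6 0 0 0 0 0 0;0.6 0 0 0 0 0 0"
}}

```text
time_s: 5.6
tool_pos: [0.4897, 0.1576, 0.3251]
tool_rot: [178.7, -0.2, 74.6]
force: [-0.3, -0.6, -0.8]
grip_width: 0.0523
```

```bash
python3 - <<'E'
from h import *
w=read_camera("wrist");save(w,"w3.png")
import pickle;pickle.dump(w,open("w3.pkl","wb"))
go([.482,.178,.28],76.3)
print(proj(w,[.482,.179,.131]),proj(w,[.482,.178,.061]))
u,v=proj(w,[.482,.179,.09]).astype(int)
save(w,"w3c.png",(u-80,max(v-80,0),u+80,v+60),4)
print(u-80,max(v-80,0))
for m in masks_of("tube_mid",w): print(m["bbox"],m["confidence"])
E
```

```text
t 5.65 pos [0.4896 0.1579 0.3252] [178.69  -0.24  74.63] F [-0.03  1.24  0.6 ] | shift [ 0.0172 -0.0137  0.045 ] turn [ 1.31 -0.22 -1.67]
[259.07541793 182.4478468 ] [261.39804299 170.76661379]
180 94
[170.5, 171.4, 210.5, 209.9] 0.78
[323.7, 151.5, 355.0, 183.7] 0.55
```

View pics/w3.png

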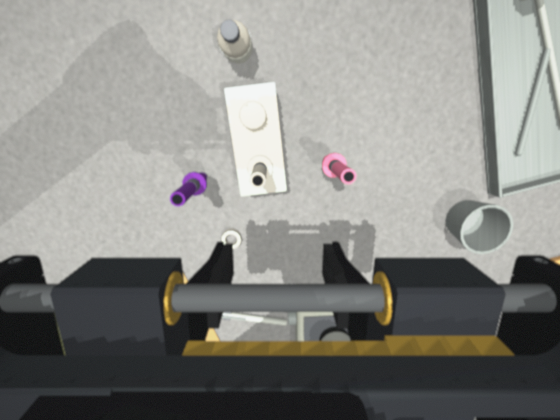

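View pics/w3c.png

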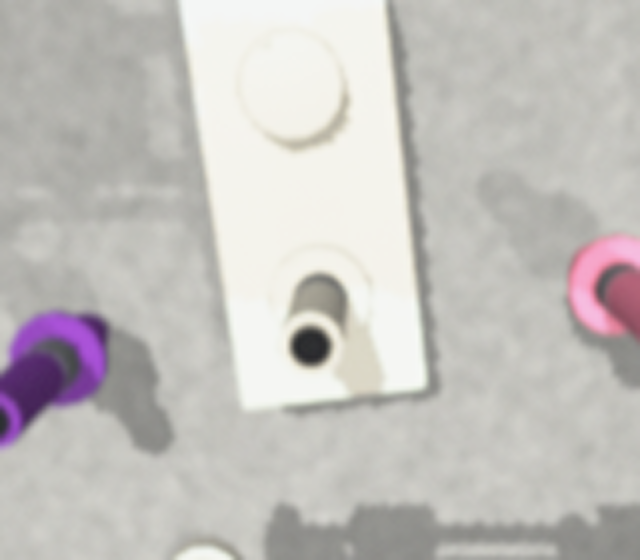

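```bash
python3 - <<'E'
from h import *
import pickle;w=pickle.load(open("w3.pkl","rb"))
print(onplane(w,257.75,179.25,.131),onplane(w,260,168.75,.061))
go([.482,.179,.25],76.3)
E
```

```text
[0.48165841 0.182346   0.131     ] [0.48108231 0.18074997 0.061     ]
t 5.7 pos [0.4895 0.1577 0.3249] [178.72  -0.22  74.61] F [-0.57  0.51  0.19] | shift [ 0.0183 -0.0146  0.0747] turn [ 1.28 -0.2  -1.69]
```

Emit:
{"api": "carry_out", "payload": {
  "increments": "0.6 0 0 0 1.28 -0.2 -1.69;0.6 0.01 -0.007 0.03 0 0 0;0.6 0.01 -0.008 0.03 0 0 0;0.6 0 0 0 0 0 0;0.6 0 0 0 0 0 0"
}}

```text
time_s: 6.32
tool_pos: [0.4826, 0.1753, 0.2647]
tool_rot: [-179.9, 0.0, 76.0]
force: [0.2, -0.5, 0.2]
grip_width: 0.0522
```

```bash
python3 -c "
from h import *
go([.4817,.1805,.154],76.3)"
```

```text
t 6.325 pos [0.4826 0.1753 0.2647] [-1.7991e+02  5.0000e-02  7.5960e+01] F [ 0.22 -0.49  0.18] | shift [ 0.0049 -0.002   0.1107] turn [-0.09  0.04 -0.34]
```

Emit:
{"api": "carry_out", "payload": {
  "increments": "0.6 0.005 -0.002 0 0 0 -0.3;0.6 0 0 0.025 0 0 0;0.6 0 0 0.03 0 0 0;0.6 0 0 0.03 0 0 0;0.6 0 0 0.018 0 0 0;0.6 0 0 0 0 0 0;0.6 0 0 0 0 0 0"
}}

```text
time_s: 7.2
tool_pos: [0.4885, 0.1813, 0.1669]
tool_rot: [179.4, -0.3, 76.1]
force: [1.1, -0.1, 0.6]
grip_width: 0.0521
```

```bash
python3 -c "
from h import *
go([.4817,.1805,.154],76.3)
w=read_camera('wrist');save(w,'w4.png')"
```

```text
t 7.2 pos [0.4885 0.1813 0.1669] [179.38  -0.29  76.1 ] F [ 1.06 -0.12  0.55] | shift [-0.0025 -0.0065  0.0128] turn [ 0.62 -0.29 -0.2 ]
```

View pics/w4.png

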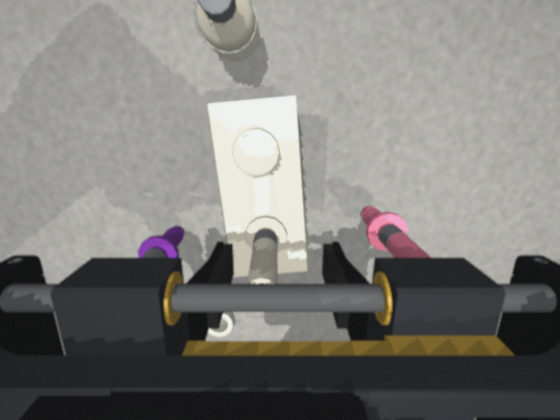

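Emit:
{"api": "carry_out", "payload": {
  "increments": "0.6 -0.002 -0.006 0 0.6 -0.3 -0.2;0.6 0 0 0.012 0 0 0;0.6 0 0 0 0 0 0"
}}

```text
time_s: 7.62
tool_pos: [0.4826, 0.1809, 0.1558]
tool_rot: [179.8, -0.0, 76.3]
force: [-0.0, 0.4, 0.7]
grip_width: 0.0522
```

```bash
python3 -c "
from h import *
go([.4817,.1805,.154],76.3)"
```

```text
t 7.625 pos [0.4826 0.1809 0.1558] [179.84  -0.    76.29] F [-0.05  0.36  0.75] | shift [-0.0006 -0.0008  0.0018] turn [ 0.16 -0.   -0.01]
```

Emit:
{"api": "carry_out", "payload": {
  "increments": "0 -0.0005 -0.0008 0.001 0 0 0;0 0 0 0 0 0 0;0 0 0 0 0 0 0;0 0 0 0 0 0 0;0 0 0 0 0 0 0;0 0 0 0 0 0 0",
  "force": 15
}}

```text
time_s: 8.38
tool_pos: [0.4815, 0.1807, 0.1547]
tool_rot: [179.9, -0.0, 76.3]
force: [-0.0, 0.2, -0.6]
grip_width: 0.0156
```

Emit:
{"api": "carry_out", "payload": {
  "increments": "0 0 0 0 0 0 0;0 0 0 0 0 0 0",
  "force": 55
}}

```text
time_s: 8.62
tool_pos: [0.4816, 0.1807, 0.1547]
tool_rot: [179.9, -0.0, 76.3]
force: [-0.8, -0.6, -0.3]
grip_width: 0.0148
```

```bash
python3 -c "
from h import *
go([.4817,.1805,.154],76.3);print(get_obs()['grip_width'])"
```

```text
t 8.625 pos [0.4816 0.1807 0.1547] [ 1.7986e+02 -1.0000e-02  7.6300e+01] F [-0.77 -0.65 -0.31] | shift [-0.0002  0.0002  0.0007] turn [ 0.14 -0.01  0.  ]
0.014798483452795785
```

Emit:
{"api": "carry_out", "payload": {
  "increments": "0 0 0 -0.01 0 0 0;0 0 0 -0.025 0 0 0;0 0 0 -0.03 0 0 0;0 0 0 -0.03 0 0 0;0 0 0 -0.03 0 0 0;0 0 0 0 0 0 0"
}}

```text
time_s: 9.38
tool_pos: [0.4815, 0.1814, 0.2868]
tool_rot: [179.7, -0.1, 76.4]
force: [-0.3, -0.5, -0.1]
grip_width: 0.0152
```

```bash
python3 -c "
from h import *
go([.5142,-.0957,.275],76.2)"
```

```text
t 9.375 pos [0.4815 0.1814 0.2868] [ 1.7971e+02 -9.0000e-02  7.6370e+01] F [-0.33 -0.48 -0.13] | shift [-0.2616  0.097   0.0118] turn [ 0.29 -0.09  0.17]
```

Emit:
{"api": "carry_out", "payload": {
  "increments": "0 -0.02 0.007 0 0 0 0;0 -0.034 0.013 0 0 0 0;0 -0.034 0.013 0 0 0 0;0 -0.034 0.013 0 0 0 0;0 -0.034 0.013 0 0 0 0;0 -0.034 0.013 0 0 0 0;0 -0.034 0.013 0 0 0 0;0 -0.02 0.007 0 0 0 0;0 0 0 0 0 0 0;0 0 0 0 0 0 0"
}}

```text
time_s: 10.62
tool_pos: [0.5109, -0.0832, 0.2807]
tool_rot: [-179.8, -0.1, 76.6]
force: [0.1, 0.4, -0.5]
grip_width: 0.015
```

```bash
python3 -c "
from h import *
go([.5142,-.0957,.275],76.2)
a=read_camera('scene');w=read_camera('wrist');save(a,'s5.png',(180,120,340,320),3);save(w,'w5.png')"
```

```text
t 10.625 pos [ 0.5109 -0.0832  0.2807] [-1.7978e+02 -8.0000e-02  7.6630e+01] F [ 0.07  0.35 -0.54] | shift [-0.0114  0.0062  0.0056] turn [-0.22 -0.08  0.43]
```

View pics/s5.png

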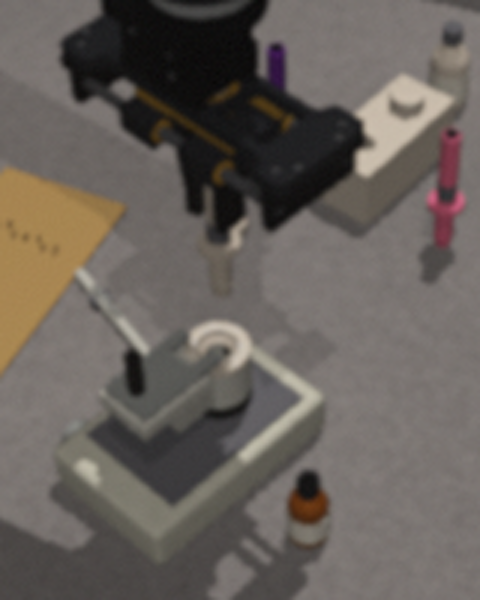

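View pics/w5.png

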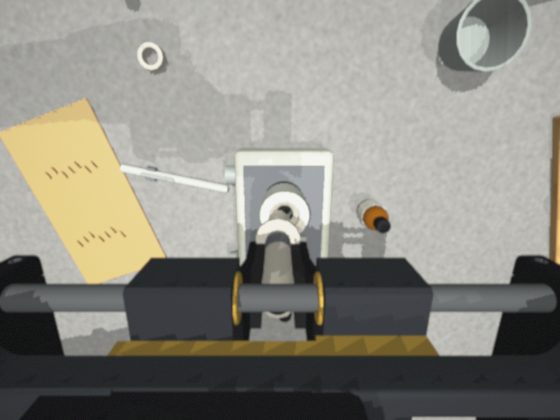

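Emit:
{"api": "carry_out", "payload": {
  "increments": "0 -0.0115 0.006 0 -0.2 -0.1 0.4;0 0 0 0.012 0 0 0;0 0 0 0.012 0 0 0;0 0 0 0 0 0 0"
}}

```text
time_s: 11.22
tool_pos: [0.5141, -0.0946, 0.2547]
tool_rot: [-180.0, 0.0, 76.4]
force: [-0.0, 0.4, -0.7]
grip_width: 0.0149
```

```bash
python3 -c "
from h import *
go([.5142,-.0957,.2437],76.2)
a=read_camera('scene');w=read_camera('wrist');save(a,'s6.png',(200,140,310,290),4);save(w,'w6.png',(200,130,360,290),3.6)"
```

```text
t 11.225 pos [ 0.5141 -0.0946  0.2547] [-1.7998e+02  5.0000e-02  7.6420e+01] F [-0.    0.39 -0.68] | shift [-0.001   0.0004  0.011 ] turn [-0.02  0.05  0.22]
```

View pics/s6.png

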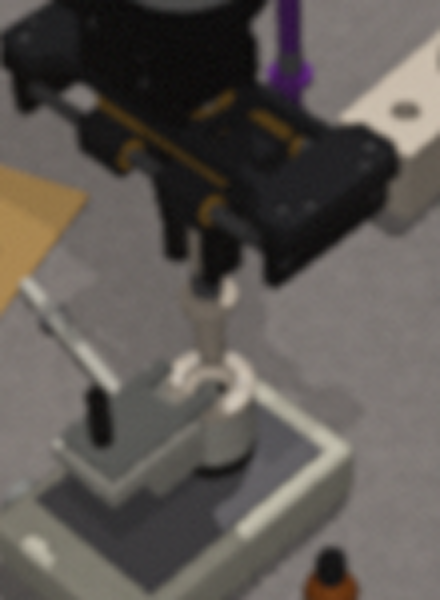

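View pics/w6.png

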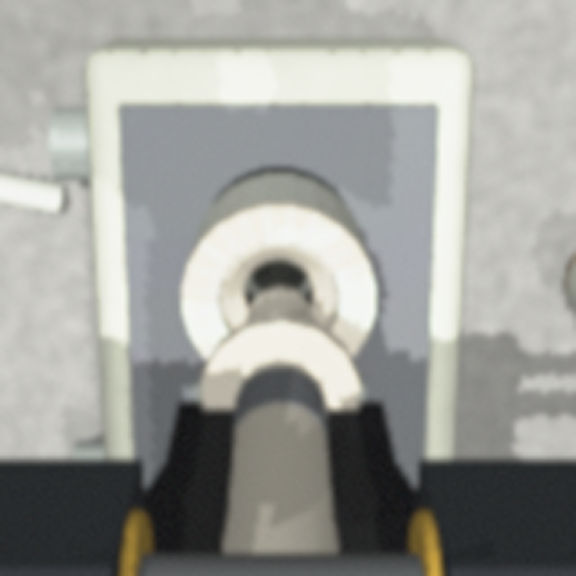

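Emit:
{"api": "carry_out", "payload": {
  "increments": "0 -0.001 0.0004 0.006 0 0 0.2;0 0 0 0.008 0 0 0;0 0 0 0.006 0 0 0;0 0 0 0.006 0 0 0;0 0 0 0 0 0 0"
}}

```text
time_s: 11.95
tool_pos: [0.5149, -0.0959, 0.2284]
tool_rot: [179.9, 0.1, 76.2]
force: [-0.5, -0.1, -0.3]
grip_width: 0.0151
```

```bash
python3 -c "
from h import *
go([.5142,-.0957,.2187],76.2)"
```

```text
t 11.95 pos [ 0.5149 -0.0959  0.2284] [1.799e+02 8.000e-02 7.621e+01] F [-0.48 -0.11 -0.25] | shift [ 0.0001 -0.0007  0.0097] turn [0.1  0.08 0.01]
```

Emit:
{"api": "carry_out", "payload": {
  "increments": "0 0 -0.0006 0.004 0 0 0;0 0 0 0.005 0 0 0;0 0 0 0 0 0 0"
}}

```text
time_s: 12.32
tool_pos: [0.5142, -0.0964, 0.2196]
tool_rot: [179.9, 0.1, 76.2]
force: [-0.7, -0.6, 0.0]
grip_width: 0.0151
```

Emit:
{"api": "carry_out", "payload": {
  "increments": "0 0 0 0.003 0 0 0;0 0 0 0.003 0 0 0;0 0 0 0 0 0 0"
}}

```text
time_s: 12.7
tool_pos: [0.5142, -0.0963, 0.2133]
tool_rot: [179.9, 0.2, 76.2]
force: [-0.8, -0.8, -0.4]
grip_width: 0.0152
```

Emit:
{"api": "carry_out", "payload": {
  "increments": "0 0 0 0.002 0 0 0;0 0 0 0.002 0 0 0;0 0 0 0 0 0 0"
}}

```text
time_s: 13.08
tool_pos: [0.5144, -0.0963, 0.2109]
tool_rot: [179.9, 0.2, 76.2]
force: [-2.3, 0.3, 6.5]
grip_width: 0.015
```

Emit:
{"api": "carry_out", "payload": {
  "increments": "0 0 0 0.002 0 0 0;0 0 0 0.002 0 0 0;0 0 0 0 0 0 0"
}}

```text
time_s: 13.45
tool_pos: [0.5146, -0.0961, 0.2103]
tool_rot: [179.9, 0.3, 76.2]
force: [-4.1, -0.2, 7.8]
grip_width: 0.0149
```

```bash
python3 -c "
from h import *
go([.5142,-.0957,.1987],76.2)
a=read_camera('scene');w=read_camera('wrist');save(a,'s7.png',(200,140,310,290),4);save(w,'w7.png',(200,130,360,290),3.6)"
```

```text
t 13.45 pos [ 0.5146 -0.0961  0.2103] [179.86   0.26  76.18] F [-4.07 -0.2   7.8 ] | shift [ 0.0004 -0.0005  0.0116] turn [ 0.14  0.26 -0.02]
```

View pics/s7.png

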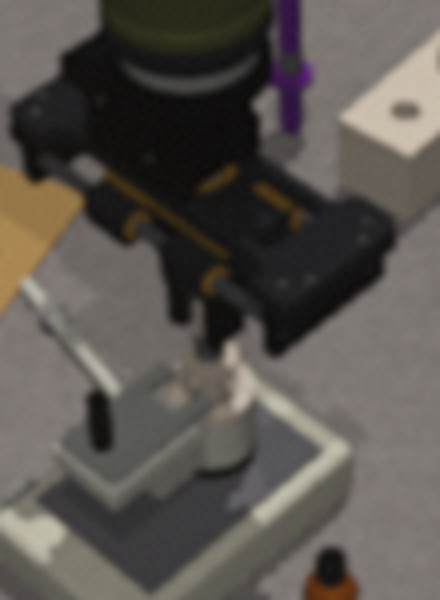

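View pics/w7.png

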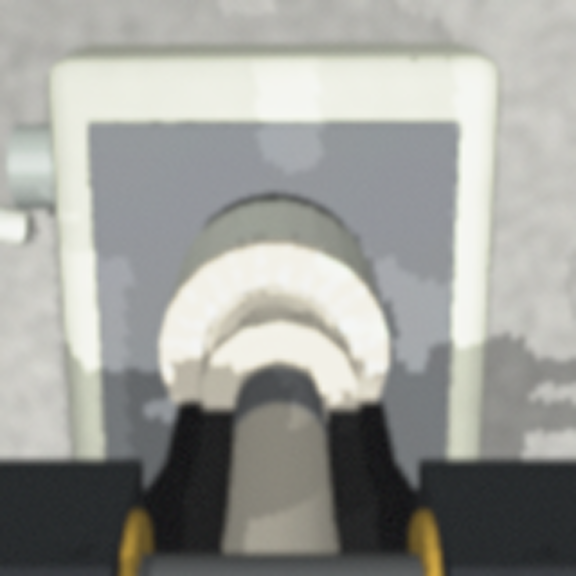

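Emit:
{"api": "carry_out", "payload": {
  "increments": "0 0 -0.0007 0.004 0 0 0;0 0 -0.0005 0.004 0 0 0"
}}

```text
time_s: 13.8
tool_pos: [0.5144, -0.0959, 0.2059]
tool_rot: [179.7, 0.3, 76.2]
force: [-4.6, -0.4, 12.7]
grip_width: 0.0152
```

Emit:
{"api": "carry_out", "payload": {
  "increments": "0 0 -0.001 0.004 0 0 0;0 0 -0.001 0.004 0 0 0"
}}

```text
time_s: 14.05
tool_pos: [0.5138, -0.0955, 0.2018]
tool_rot: [179.5, 0.4, 76.2]
force: [-3.8, -0.2, 14.0]
grip_width: 0.0149
```

Emit:
{"api": "carry_out", "payload": {
  "increments": "0 0 -0.001 0.004 0 0 0;0 0 -0.0005 0.004 0 0 0"
}}

```text
time_s: 14.3
tool_pos: [0.5135, -0.0954, 0.1977]
tool_rot: [179.3, 0.5, 76.2]
force: [-4.9, -0.5, 13.4]
grip_width: 0.0149
```

Emit:
{"api": "carry_out", "payload": {
  "increments": "0 0 0 0.004 0.3 0 0;0 0 0 0.004 0.3 0 0"
}}

```text
time_s: 14.55
tool_pos: [0.5146, -0.0955, 0.1937]
tool_rot: [179.8, 0.6, 76.2]
force: [-4.6, -0.4, 15.6]
grip_width: 0.0151
```

Emit:
{"api": "carry_out", "payload": {
  "increments": "0 0 0 0.004 0 0 0"
}}

```text
time_s: 14.68
tool_pos: [0.5147, -0.0954, 0.192]
tool_rot: [179.8, 0.6, 76.1]
force: [-8.0, 1.5, 20.3]
grip_width: 0.015
```

Emit:
{"api": "carry_out", "payload": {
  "increments": "0 0 0 0.004 0 0 0"
}}

```text
time_s: 14.8
tool_pos: [0.5148, -0.0953, 0.1908]
tool_rot: [179.8, 0.7, 76.1]
force: [-10.4, 1.1, 22.4]
grip_width: 0.0148
```

Emit:
{"api": "carry_out", "payload": {
  "increments": "0 0 0 0.001 0 0 0;0 0 -0.001 -0.002 0 -0.3 0;0 0 -0.001 -0.002 0 -0.3 0;0 0 0 -0.001 0 0 0;0 0 0 0 0 0 0"
}}

```text
time_s: 15.42
tool_pos: [0.514, -0.0939, 0.1989]
tool_rot: [179.6, 1.3, 76.1]
force: [0.1, -0.2, -0.9]
grip_width: 0.0151
```

```bash
python3 -c "
from h import *
go([.5142,-.0957,.1987],76.2)
a=read_camera('scene');w=read_camera('wrist');save(a,'s8.png',(200,140,310,290),4);save(w,'w8.png',(200,130,360,290),3.6)"
```

```text
t 15.425 pos [ 0.514  -0.0939  0.1989] [179.63   1.28  76.12] F [ 0.13 -0.18 -0.88] | shift [-0.0017  0.0006  0.0002] turn [ 0.37  1.28 -0.07]
```

View pics/s8.png

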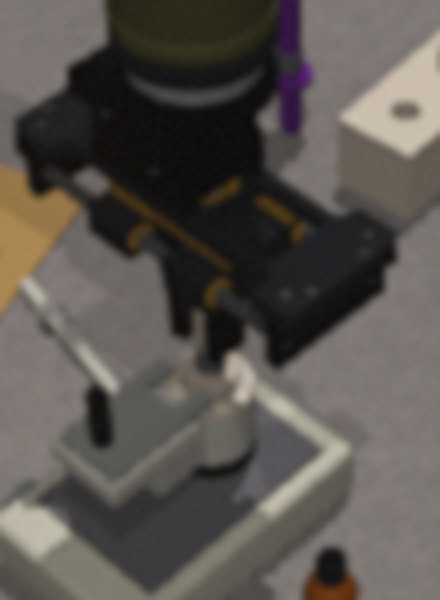

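View pics/w8.png

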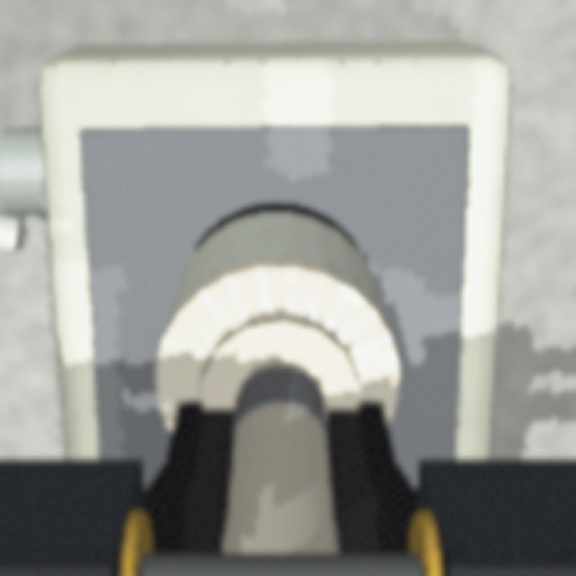

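Emit:
{"api": "carry_out", "payload": {
  "increments": "0.5 0 0 0 0 0 0;0.5 0 0 0 0 0 0;0.5 0 0 0 0 0 0;0.5 0 0 0 0 0 0;0.5 0 0 -0.01 0.37 1.2 0;0.5 0 0 -0.025 0 0 0;0.5 0 0 -0.03 0 0 0;0.5 0 0 -0.02 0 0 0;0.5 0 0 0 0 0 0"
}}

```text
time_s: 16.65
tool_pos: [0.5146, -0.0939, 0.289]
tool_rot: [180.0, -0.2, 76.1]
force: [0.3, -0.1, -0.6]
grip_width: 0.0434
```

```bash
python3 -c "
from h import *
import pickle
go([.5142,-.0957,.1987],76.2);print(get_obs()['grip_width'])
a=read_camera('scene');w=read_camera('wrist');save(a,'s9.png',(190,200,310,320),5);save(w,'w9.png');b=read_camera('top');save(b,'t9.png',(270,185,370,265),6)
pickle.dump((a,w,b),open('p9.pkl','wb'))
for d in (.34,.38,.40,.42):
  pass
for p in (a,w): print(proj(p,[.5142,-.0957,.175]),proj(p,[.5142,-.0957,.105]))
"
```

```text
t 16.65 pos [ 0.5146 -0.0939  0.289 ] [179.96  -0.21  76.12] F [ 0.27 -0.07 -0.56] | shift [-0.0022  0.      0.0903] turn [ 0.04 -0.21 -0.08]
0.04337606693638177
[250.91768747 209.02988573] [252.44675529 232.25480146]
[278.1687438  233.27494561] [278.11702038 205.91130574]
```

View pics/s9.png

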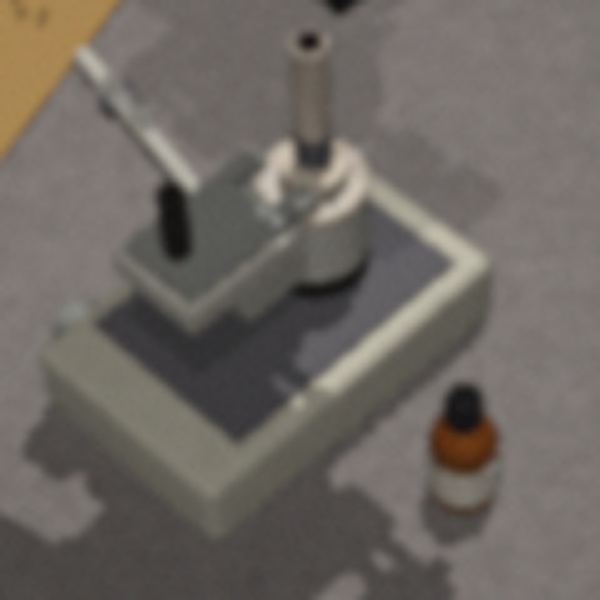

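View pics/w9.png

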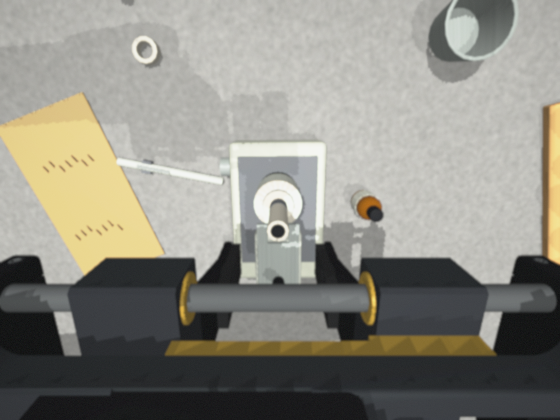

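```bash
python3 -c "
from h import *
import pickle
a,w,b=pickle.load(open('p9.pkl','rb'))
print(onplane(a,190+172/5,200+188/5,.15),onplane(a,251.8,208.4,.175),onplane(w,278,231,.175))
go([.4892,-.1977,.26],76.2)
"
```

```text
[ 0.49671948 -0.16653671  0.15      ] [ 0.51479703 -0.0933757   0.175     ] [ 0.51450493 -0.09394884  0.175     ]
t 16.8 pos [ 0.5132 -0.0937  0.2862] [-179.76   -0.21   76.13] F [-1.05 -0.33 -1.12] | shift [-0.1068  0.0017  0.0258] turn [-0.24 -0.21 -0.07]
```

View pics/t9.png

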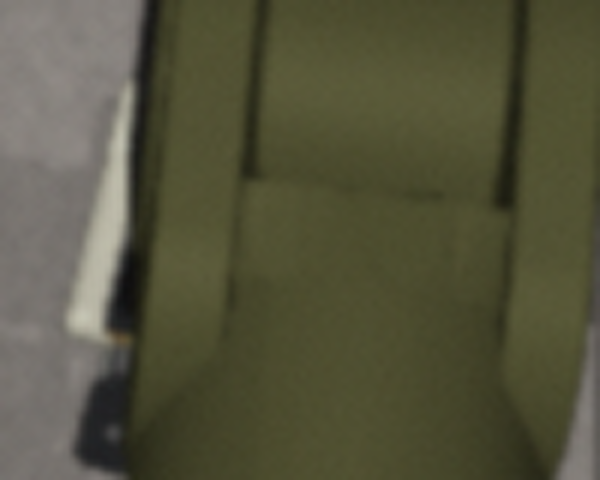

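Emit:
{"api": "carry_out", "payload": {
  "increments": "0 -0.02 0 0 -0.2 -0.2 0;0 -0.03 0 0 0 0 0;0 -0.03 0 0 0 0 0;0 -0.026 0.001 0 0 0 0;0 0 0 0 0 0 0;0 0 0 0 0 0 0",
  "force": 20
}}

```text
time_s: 17.55
tool_pos: [0.4856, -0.197, 0.2787]
tool_rot: [-179.3, -0.3, 76.3]
force: [0.4, 0.6, -0.8]
grip_width: 0.0007
```

```bash
python3 -c "
from h import *
go([.4892,-.1970,.192],76.2);print(get_obs()['grip_width'])
"
```

```text
t 17.55 pos [ 0.4856 -0.197   0.2787] [-179.28   -0.26   76.32] F [ 0.38  0.61 -0.8 ] | shift [0.0005 0.0046 0.0867] turn [-0.72 -0.26  0.12]
0.0006848120385075916
```

Emit:
{"api": "carry_out", "payload": {
  "increments": "0 0 0.004 0.01 -0.7 -0.3 0.1;0 0 0 0.025 0 0 0;0 0 0 0.025 0 0 0;0 0 0 0 0 0 0;0 0 0 0 0 0 0"
}}

```text
time_s: 18.18
tool_pos: [0.4915, -0.1923, 0.2157]
tool_rot: [179.9, -0.0, 76.7]
force: [-0.6, 0.6, 0.2]
grip_width: 0.0001
```

```bash
python3 -c "
from h import *
go([.4895,-.1970,.192],76.2)
a=read_camera('scene');save(a,'s10.png',(170,180,310,320),4.2)
w=read_camera('wrist');save(w,'w10.png')
"
```

```text
t 18.175 pos [ 0.4915 -0.1923  0.2157] [ 1.799e+02 -2.000e-02  7.670e+01] F [-0.57  0.56  0.22] | shift [-0.0051 -0.0009  0.0237] turn [ 0.1  -0.02  0.5 ]
```

View pics/s10.png

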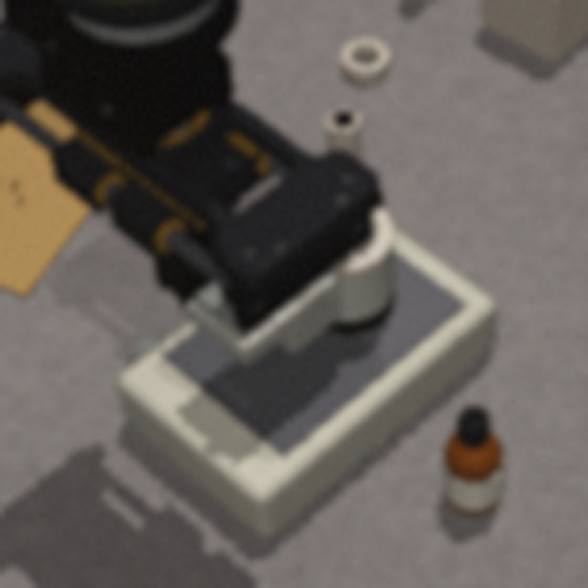

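View pics/w10.png

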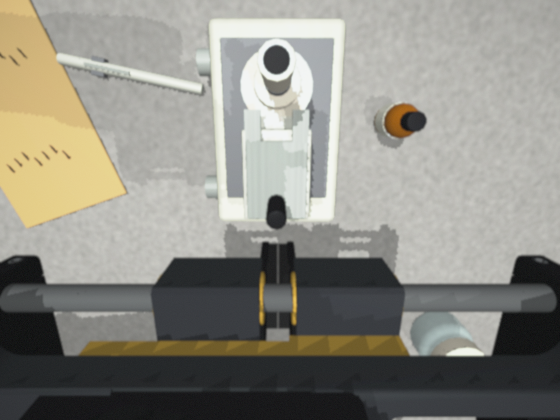

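Emit:
{"api": "carry_out", "payload": {
  "increments": "0 -0.006 0 0 0 0 0.4;0 0 0 0.01 0 0 0;0 0 0 0.008 0 0 0;0 0 0 0 0 0 0"
}}

```text
time_s: 18.77
tool_pos: [0.4905, -0.1996, 0.1981]
tool_rot: [179.7, 0.0, 76.2]
force: [-0.3, 0.5, 0.0]
grip_width: 0.0008
```

```bash
python3 -c "
from h import *
go([.4895,-.1970,.192],76.2)
w=read_camera('wrist');save(w,'w11.png')
"
```

```text
t 18.775 pos [ 0.4905 -0.1996  0.1981] [1.7974e+02 4.0000e-02 7.6190e+01] F [-0.32  0.52  0.01] | shift [ 0.0023 -0.0016  0.0061] turn [ 0.26  0.04 -0.01]
```

View pics/w11.png

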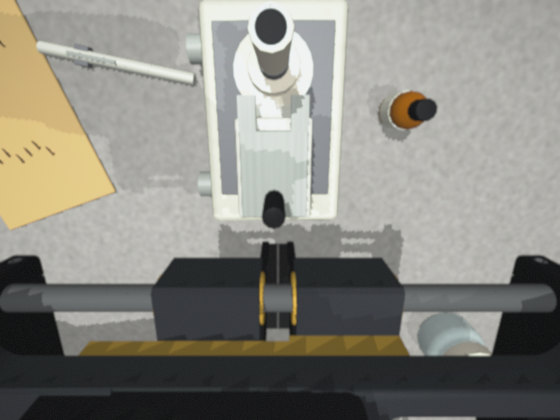

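Emit:
{"api": "carry_out", "payload": {
  "increments": "0 0 -0.0016 0.004 0.2 0 0;0 0.005 0 0 0 0 0;0 0.005 0 0 0 0 0;0 0.005 0 0 0 0 0;0 0.005 0 0 0 0 0;0 0.005 0 0 0 0 0"
}}

```text
time_s: 19.58
tool_pos: [0.4954, -0.1744, 0.1947]
tool_rot: [179.9, 0.2, 76.2]
force: [-0.2, -1.8, -0.5]
grip_width: 0.0001
```

```bash
python3 -c "
from h import *
go([.4989,-.1578,.194],76.2)
"
```

```text
t 19.575 pos [ 0.4954 -0.1744  0.1947] [1.7989e+02 1.6000e-01 7.6170e+01] F [-0.18 -1.82 -0.47] | shift [ 0.0169 -0.0006  0.0006] turn [ 0.11  0.16 -0.03]
```

Pushing with about 2 N drag, as expected.

Emit:
{"api": "carry_out", "payload": {
  "increments": "0 0.005 0 0 0 0 0;0 0.005 0 0 0 0 0;0 0.003 0 0 0 0 0"
}}

```text
time_s: 19.95
tool_pos: [0.4985, -0.1614, 0.1946]
tool_rot: [179.9, 0.2, 76.1]
force: [-1.0, -2.4, -0.3]
grip_width: 0.0007
```

Emit:
{"api": "carry_out", "payload": {
  "increments": "0 0.003 0 0 0 0 0;0 0.003 0 0 0 0 0"
}}

```text
time_s: 20.2
tool_pos: [0.4991, -0.1589, 0.1947]
tool_rot: [179.9, 0.5, 76.1]
force: [-2.4, -9.2, 0.2]
grip_width: 0.0005
```

Emit:
{"api": "carry_out", "payload": {
  "increments": "0 0.003 0 0 0 0 0"
}}

```text
time_s: 20.32
tool_pos: [0.4991, -0.1587, 0.1947]
tool_rot: [179.9, 0.8, 75.9]
force: [-2.6, -7.5, -0.4]
grip_width: 0.0006
```

Emit:
{"api": "carry_out", "payload": {
  "increments": "0 0.002 0 0 0 0 0;0 0.001 0 0 0 0 0;0 -0.01 0 0 0 0 0;0 -0.015 0 0 0 0 0;0 -0.01 0 -0.02 0 0 0;0 0 0 -0.05 0 0 0;0 0 0 -0.03 0 0 0;0 0 0 0 0 0 0"
}}

```text
time_s: 21.32
tool_pos: [0.4902, -0.1926, 0.2973]
tool_rot: [179.9, 0.6, 75.8]
force: [0.4, 0.6, 0.1]
grip_width: 0.0003
```

```bash
python3 -c "
from h import *
go([.4989,-.1578,.194],76.2)
a=read_camera('scene');save(a,'s12.png',(170,180,310,320),4.2)
w=read_camera('wrist');save(w,'w12.png')
"
```

```text
t 21.325 pos [ 0.4902 -0.1926  0.2973] [179.94   0.62  75.8 ] F [0.39 0.59 0.06] | shift [ 0.037  -0.0002  0.1029] turn [ 0.06  0.62 -0.4 ]
```

View pics/s12.png

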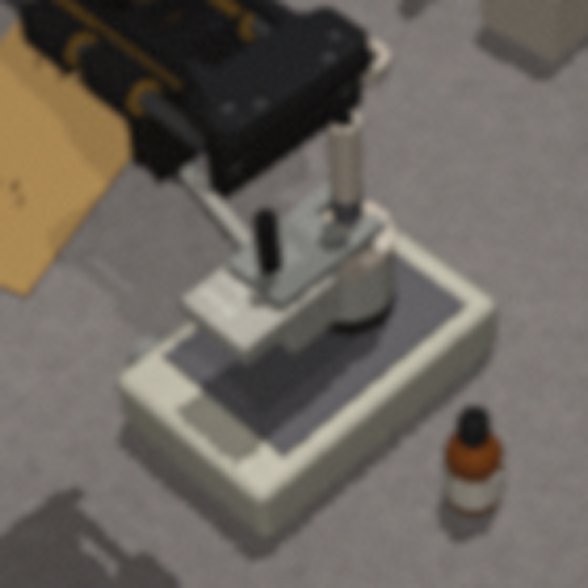

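View pics/w12.png

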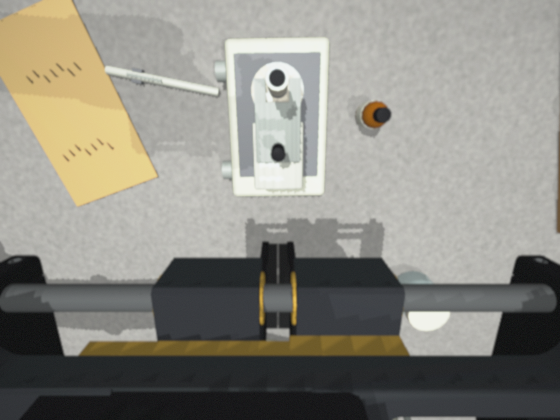

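```bash
python3 -c "
from h import *
w=read_camera('wrist')
k=onplane(w,278,152,.15);t=onplane(w,277.5,77,.175);print(k,t,np.linalg.norm((k-t)[:2]))
print(get_obs()['joint_velocities'].round(2)); print(sign_off())
"
```

```text
[ 0.50161891 -0.14235329  0.15      ] [ 0.51385915 -0.09273947  0.175     ] 0.05110140619425972
[-0.11  0.51 -0.05  0.76  0.06  0.28 -0.2 ]
the job is handed in; nothing more can be done
None
```

The white filter tube is out of the rack and fully home in the socket. The fork is closed over its collar, and I handed the job in at about 21 s of the 54 s allowed. Handing in gives no verdict, so this rests on my own checks.

- **Which tube:** I took the white one standing in the rack. I left the purple and pink look-alikes alone.
- **Insertion:** The drag was about 13 N through the seal, rising to about 22 N at home. From that force I estimate the socket sank about 7.5 mm, under the 10 mm limit. Depth worked out from the tool height is about 39.8 mm, with the socket back up and no load on it. The scene camera put the tube's top within about 1 pixel of where a home tube should be, and the wrist camera within about 2 pixels.
- **Side force:** The tool saw up to about 10 N sideways at the bottom of the push. It dropped to zero when I eased off.
- **Fork:** It slid with about 2 N of drag and then stopped at about 9 N. The knob now measures about 51 mm from the tube's axis, against 50 mm nominal when closed. That puts the fork at about 27 mm of its 28 mm travel.
- **Other things:** The arm backed off and reads no contact force. The last views show the pen and the pigment bottle where they were. I did not measure the plug, serum bottle, cup, ring and jar again at the end; the arm did not go near any of them except over the rack.

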